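Put the two press tips away in their spring-lid case

TASK

Press the red thumb latch of the press-tip case and let its lid spring fully open by itself, without touching the lid before you move the tips. Lay the two loose steel press tips gently in the case without dropping them, the same way up as they lay on the bench, the flat tip in the short nest and the blade tip in the long nest, and let go of them. Then swing the lid down and press it until the latch catches and holds it fully shut, leaving the loupe, the brass weight and the thumb screw where they are.

Things in the scene. Friction and masses are not known exactly. Their poses are not given: they have to be found in the camera images.
- tip_case: Fixed aluminium case with windowed lid, 142 mm wide (y), 100 deep (x), 45 high when shut. Origin: centre of underside, on the worktop; x to the back (hinge), -x to the front (latch), y left, z up. Walls 4 thick, rim 36 high. Two black cross ribs (x 19 to 46 mm either side of the centre, tops 19 high) hold the tips by their ends in slots; a trough for the fingers (38 mm in x, 134 in y, floor 7 high) lies between.
- flat_nest (a point): Where the flat tip's centre is when it lies in its nest: the short grey-floored slots, 28 mm left of the case's middle, 17 mm above the worktop. The tip lies front to back (along the case's x), so fingers close along the case's y. Slots 15 mm wide, 65 mm end to end, 6 mm deep with floor 13 mm above the worktop, top edges chamfered 2.5 mm. Axes as tip_case.
- blade_nest (a point): Where the blade tip's centre is when it lies in its nest: the long grey-floored slots, 28 mm right of the case's middle, 22.5 mm above the worktop. The tip lies front to back (along the case's x), so fingers close along the case's y. Slots 17 mm wide, 79 mm end to end, 6 mm deep with floor 13 mm above the worktop, top edges chamfered 2.5 mm. Axes as tip_case.
- flat_tip_centre (a point): Centre of the flat press tip, a plain steel bar 10 mm wide (its x), 58 mm long (its y), 8 mm high (its z), about 36 g, lying loose on the worktop. Either end may face the front of the case.
- blade_tip_centre (a point): Centre (half-way up) of the blade press tip, a steel bar 72 mm long (its y) whose block is 12 mm wide (its x) and 14 mm high, with a ridge 4 mm wide on top, 19 mm high in all (its z), about 90 g, lying loose on the worktop with the ridge up. Grip it by the block. Either end may face the front of the case.
- latch_pad (a point): Centre of the top of the red thumb pad (32 mm wide, 26 deep) of the rocker latch, 91 mm in front of the case's centre, 32 high, 39 in front of the lid's edge. Pressed down it tips about its pivot, 23 mm behind, and swings the red hook (59 high, 58 to 71 mm in front of the case's centre) forward off the lid: releases about 5 mm down, stops about 7 mm down, needs 4 to 8 N, springs back.
- latch (a joint): Angle of the rocker latch: 0 at rest (hooked), grows as the pad is pressed, releases the lid at about 0.2, stops at 0.32 rad. It also rocks to about 0.27 and back as the lid is pressed shut past the hook.
- lid (a joint): Lid angle: 0 shut, 1.83 rad (105 degrees) fully open. Released, its spring swings it fully open in about a second and keeps it there; to shut, swing it down against the spring (about 1 N) and press its front bar with about 6 N from 0.12 rad on, till the hook snaps over its roller at about 0.05. If the hook has not caught, it springs open again.
- lid_hinge (a point): Middle of the lid's hinge axis (along the case's y), 54 mm behind the case's centre, 40 mm above the worktop. The lid is 106 mm from hinge axis to free edge. Fully open, its free edge stands about 27 mm behind the hinge, 142 mm above the worktop. Moves with the lid: axes as lid_press.
- lid_press (a point): Middle of the outer face of the lid's front frame bar (26 mm deep, 142 wide, 8 thick), the place to press it shut: 93 mm from the hinge axis along the lid, 5 mm out from the plane through that axis, so 45 mm above the worktop when shut. Moves with the lid; z points out of its outer face, -x to its free edge, where a roller (8 mm thick, 21 wide, in two ears) stands 12 mm out.
- loupe: Black loupe, 37 mm across, 40 mm high, standing loose at the right, behind the tips; origin under its centre. Leave it.
- gauge_weight: Brass calibration weight, 26 mm across, 38 mm high, standing loose at the right end of the alignment stage; origin under its centre. Leave it.
- thumb_screw: Steel thumb screw, knurled head 22 mm across, 25 mm high, standing loose on its head in front of the alignment stage; origin under its centre. Leave it.

How it is judged (in metres and radians):
On the way, in this order (a step that is already met when the one before it is completed fails the run):
1. the latch has been pressed and the lid has sprung fully open (value of joint lid above 1.7 rad), for 0.2 s.
2. both tips lie in their own nests, let go, with the lid still open (horizontal distance between flat_tip_centre and flat_nest below 0.006 m and z of flat_tip_centre in the frame of flat_nest below 0.0025 m and horizontal distance between blade_tip_centre and blade_nest below 0.006 m and z of blade_tip_centre in the frame of blade_nest below 0.0025 m and contact force between the fingers and flat_tip below 0.05 N and contact force between the fingers and blade_tip below 0.05 N and value of joint lid above 1 rad), for 0.2 s.
At the end, for the whole second after the job is handed in: Each tip rests in its own nest (centre within 6 mm sideways and 2.5 mm in height of the nest's point, upright within 0.1 rad), the lid is shut (below 0.03 rad) and stays so untouched because the latch has caught it (latch below 0.06 rad) (horizontal distance between flat_tip_centre and flat_nest below 0.006 m and z of flat_tip_centre in the frame of flat_nest between -0.0025 and 0.0025 m and angle between each of flat_tip_centre, blade_tip_centre's own z axis and vertical below 0.1 rad and horizontal distance between blade_tip_centre and blade_nest below 0.006 m and z of blade_tip_centre in the frame of blade_nest between -0.0025 and 0.0025 m and value of joint lid below 0.03 rad and value of joint latch below 0.06 rad).
It fails at once if the robot touches the lid before it has begun to move the tips (the lid must spring open by itself) (contact force between any of the fingers, the arm and lid above 1 N and distance of each of flat_tip_centre, blade_tip_centre from where it was at the start of the episode below 0.01 m).
It fails at once if a tip is dropped or thrown (faster than 0.6 m/s while not held: a fall of about 2 cm) ((linear speed of flat_tip above 0.6 m/s and contact force between the fingers and flat_tip below 0.05 N) or (linear speed of blade_tip above 0.6 m/s and contact force between the fingers and blade_tip below 0.05 N)).
It fails at once if the loupe, the brass weight or the thumb screw is moved by more than 20 mm (distance of any of loupe, gauge_weight, thumb_screw from where it was at the start of the episode above 0.02 m).
It also fails if it takes over 72 s, if anything falls off the work surface, if the arm or the gripper's body presses on something with over 40 N, if the wrist force passes 120 N, or if a joint passes its speed limit or range.

ROBOT

A 6-joint arm with a two-finger parallel gripper is mounted at the origin on a cart in front of the work surface, level with it; the furniture and walls round the work are solid. World frame = base frame: x ahead of the robot, y to its left, z up, the work surface at z = 0. Lengths are in mm, angles in rad, forces in N, time in s.
With the tool pointing down it reaches from about 275 to 825 mm from the base axis. Payload 5.2 kg.
Tool frame: the origin (TCP) lies between the finger pads; the fingertips stand 8 mm ahead of it and the grasp point (between the pads) lies 11 mm behind it; z points along the fingers, y is the line along which they close (so a half turn about z gives the same grasp; the last joint's range is limited). The gripper opens to 93 mm and grips with 3 to 60 N. Pads are 15 mm wide; open, the fingers measure 128 mm over their backs; the gripper's body (75 mm by 188 mm) begins 65 mm behind the grasp point.
Start: joints at [0.99, 0.259, 1.535, -0, 1.348, -0.203], TCP at [202.861, 511.226, 226.653] pointing down, gripper open.
Joint ranges: [-3.14, 3.14], [-0.91, 2.08], [0.19, 2.58], [-1.22, 4.36], [0.22, 2.71], [-3.12, 3.12]. Speed limits (rad/s): [2.57, 2.57, 3.14, 3.14, 3.14, 3.14].

INTERFACE

Orientations are given as a rotation vector (axis times angle).
In Python, from rig import read_state, get_image, get_calibration, close_job gives the robot as it stands. The module is installed in compiled form; this text tells all that it offers.
- The arm moves only by the tool drive_tool, never from a script. Its argument "increments" is a list of rows, each a list of 7 numbers: the turn, a rotation vector about the tool's x, y, z in degrees, then the shift along the tool's x, y, z in mm, then the finger opening in mm, from 0 to 93. In form: [[ax, ay, az, x, y, z, hand], ...]. A call has exactly 10 rows; each row is the pose to reach, as a shift and turn from the pose commanded when the call began, along the tool's axes at that moment; what a row does not reach only later rows make up. A row lasts 1/10 s, in which the tool goes at most 50 mm and 8.59 degrees, less where a joint would pass 70% of its speed; a pose out of reach is approached as far as the arm can. A call with a gripper value outside its range is refused whole. The fingers move at their own pace and stop on an object; the grip force is fixed at half the most. Time passes only in rows, so rows that repeat a pose let the fingers close, or fill a call up. It gives the time, the measured TCP pose, the force, the opening and the grip force at its end, in the units of the state.
- read_state(): the state, without advancing time (a new reading comes with each control period).
- get_image(name): name is "side" or "top" or "wrist"; returns the picture (420x560x3 uint8, blue, green, red); there is no depth.
- get_calibration(name): a dict with "camera_matrix" (3x3 intrinsics, pixels), "distortion" ([k1, k2, p1, p2, k3] as OpenCV has them; the pictures are not rectified), "origin" and "attitude" of the camera in the world. Camera axes: x right, y down, z forward; pixel columns grow to the right and rows downward; lengths in mm; the calibration is good to about 2 mm. A picture is of the moment at which its call begins: read the wrist's pose just before it. get_calibration takes no time and is no camera call; for the wrist camera it gives the pose at the moment of the call.
- close_job(): hands the job in; it is judged then, once.
The state is a dict: "time_s": time; "joints": joint angles; "joint_vel": joint speeds; "joint_efforts": joint torques, N m; "tcp_pos": TCP position; "eef_rot": TCP orientation; "force": force on the tool from outside, world axes, zero at the start; "moment": the same for the moment, N m; "width": opening from 0.0 (shut) to 1.0 (fully open); "finger_force": force on a finger pad.
Only numpy, scipy, OpenCV 4.12 (cv2) and the standard library are available. Lean on these libraries where they do the work, as an engineer would, in place of code of your own. Each camera call takes 0.05 s, during which the arm holds its last target. There are 200 camera calls.

## Working session

There is one attempt and no reset: what is moved stays moved. The work goes in short steps, Python scripts to look and compute and a tool call to move; the robot and the scene stay as the last step left them, time stands still between calls to the robot, and variables do not carry over. Pictures are saved under pics/ and viewed, at most 10 in all, crops included, and the job is handed in when it is done.

Besides the shell and the picture viewer there is one more tool, called after ">>>" as name(argument=value, ...) on one line, values as JSON. drive_tool: Moves the arm, as the interface text tells. Its arguments: {"type":"object","properties":{"increments":{"type":"array","items":{"type":"array","items":{"type":"number"}}}},"required":["increments"]}

```bash
mkdir -p pics; cat > h.py <<'E'
import numpy as np,cv2
from rig import *
from scipy.spatial.transform import Rotation as R
def rot(a):
    a=np.array(a,float)
    return a if a.shape==(3,3) else R.from_rotvec(a.ravel()).as_matrix()
def ray(c,uv):
    p=cv2.undistortPoints(np.array(uv,float).reshape(-1,1,2),np.array(c["camera_matrix"],float),np.array(c["distortion"],float)).reshape(-1,2)
    return np.c_[p,np.ones(len(p))]@rot(c["attitude"]).T
def plane(c,uv,z):
    d=ray(c,uv);o=np.array(c["origin"],float).ravel()
    return o+d*((z-o[2])/d[:,2])[:,None]
def proj(c,P):
    A=rot(c["attitude"]);o=np.array(c["origin"],float).ravel()
    rv=cv2.Rodrigues(A.T)[0]
    return cv2.projectPoints(np.array(P,float).reshape(-1,3),rv,-A.T@o,np.array(c["camera_matrix"],float),np.array(c["distortion"],float))[0].reshape(-1,2)
E
python3 - <<'E'
from h import *
print(read_state())
for n in("top","side"):
    c=get_calibration(n);print(n,c)
    cv2.imwrite(f"pics/{n}0.png",get_image(n))
E
```

```text
{'time_s': 0.0, 'joints': array([ 9.90161572e-01,  2.59348131e-01,  1.53609092e+00,  7.08391948e-06,
        1.34804232e+00, -2.02761911e-01]), 'joint_vel': array([ 0.00087616,  0.00195434,  0.00092472,  0.00019807, -0.0017423 ,
        0.00042577]), 'joint_efforts': array([-8.31221496e-04, -4.37330174e+01, -2.83987802e+01,  7.16703571e-02,
        4.17112594e-02, -1.86849988e-04]), 'tcp_pos': array([202.56561429, 510.74307217, 225.81182603]), 'eef_rot': array([-5.89901763e-01, -3.08497048e+00,  2.73731281e-03]), 'force': array([ 0.57864261, -0.29745875,  0.22833225]), 'moment': array([ 0.0095266 , -0.00301014,  0.04102289]), 'finger_force': 0.0, 'width': 1.001330713489337}
top {'camera_matrix': array([[466.85535094,   0.        , 274.56923169],
       [  0.        , 466.85535094, 210.97256814],
       [  0.        ,   0.        ,   1.        ]]), 'distortion': array([0.01421347, 0.        , 0.        , 0.        , 0.        ]), 'origin': array([340.99406041, 118.8870195 , 984.04445523]), 'attitude': array([-2.12444853,  2.14806443, -0.1733661 ])}
side {'camera_matrix': array([[383.84336924,   0.        , 278.48178043],
       [  0.        , 383.84336924, 211.79086517],
       [  0.        ,   0.        ,   1.        ]]), 'distortion': array([-0.07966685,  0.        ,  0.        ,  0.        ,  0.        ]), 'origin': array([ 297.76261659, -652.08347957,  365.99786547]), 'attitude': array([-1.90294491,  0.25192188, -0.14942978])}
```

View pics/top0.png

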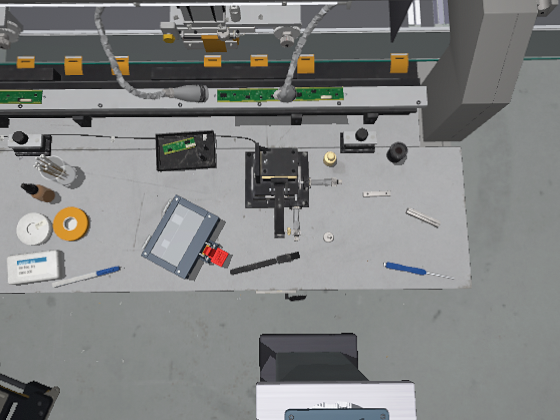

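View pics/side0.png

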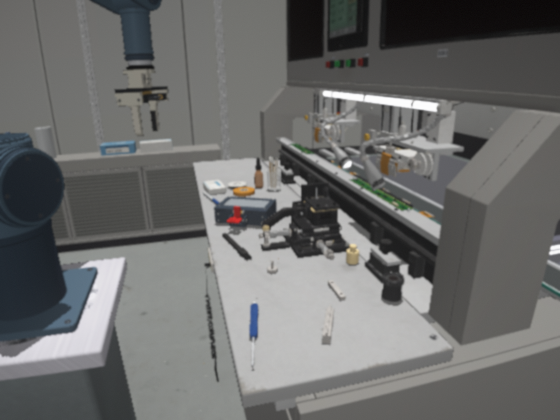

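The top view shows the case at about (185,237), with its red latch at (214,256) facing lower right. The flat tip is at (376,194) and the blade tip at (422,217). The brass weight is at (331,158), the loupe at (397,152) and the thumb screw at (328,237). The side view agrees.

```bash
python3 - <<'E'
from h import *
c=get_calibration("top");im=cv2.imread("pics/top0.png")
b,g,r=[im[...,i].astype(int) for i in range(3)]
m=((r>140)&(g<80)&(b<80)).astype(np.uint8);m[:,300:]=0
n,l,s,ce=cv2.connectedComponentsWithStats(m)
for i in range(1,n): 
    if s[i,4]>5: print("red",s[i],ce[i],plane(c,[ce[i]],32))
# case lid: bluish dark
roi=np.zeros_like(m);roi[185:290,130:235]=1
m=((b-r>12)&(r<150)).astype(np.uint8)*roi
cs=max(cv2.findContours(m,0,1)[0],key=cv2.contourArea);q=cv2.minAreaRect(cs)
print("lid",q,plane(c,cv2.boxPoints(q),40).round(1))
k=plane(c,cs.reshape(-1,2),42)[:,:2].astype(np.float32);print(cv2.minAreaRect(k))
for nm,(x0,y0,x1,y1),h in(("flat",(355,183,398,205),8),("blade",(398,200,446,235),16)):
    gr=im[y0:y1,x0:x1].max(2).astype(int);med=np.median(gr)
    m=(abs(gr-med)>18).astype(np.uint8)
    cs=max(cv2.findContours(m,0,1)[0],key=cv2.contourArea)
    k=plane(c,cs.reshape(-1,2)+[x0,y0],h)[:,:2].astype(np.float32);print(nm,med,cv2.minAreaRect(k))
for nm,uv,h in(("loupe",(397,152),40),("wt",(331,158),38),("screw",(328,237),20)):print(nm,plane(c,[uv],h))
w=get_calibration("wrist");s=read_state()
T=rot(s["eef_rot"]);print("wrist K",w["camera_matrix"],w["distortion"],T.T@(np.array(w["origin"])-s["tcp_pos"]),(T.T@rot(w["attitude"])).round(3),T.round(3))
E
```

```text
red [203 247   8   9  44] [206.65909091 250.31818182] [[417.52527957 257.98599499  32.        ]]
red [209 248  19  19 195] [218.8        256.76923077] [[404.13240262 233.13591163  32.        ]]
lid ((180.2707061767578, 236.4203643798828), (51.795841217041016, 70.8701171875), 28.610462188720703) [[408.7 389.9  40. ]
 [536.  324.6  40. ]
 [483.2 230.5  40. ]
 [358.2 297.3  40. ]]
((445.91265869140625, 309.6384582519531), (105.16506958007812, 141.87322998046875), 61.37349319458008)
flat 174.0 ((535.9822387695312, -96.46380615234375), (12.769545555114746, 57.489723205566406), 2.259946823120117)
blade 174.0 ((481.5848388671875, -189.43722534179688), (75.04032897949219, 17.32791519165039), 61.825439453125)
loupe [[ 617.8972592  -138.41124894   40.        ]]
wt [[ 6.07180386e+02 -5.23860516e-01  3.80000000e+01]]
screw [[443.29519089   8.55613925  20.        ]]
wrist K [[299.60687944   0.         278.66548815]
 [  0.         299.60687944 208.21318829]
 [  0.           0.           1.        ]] [-0.00542604  0.          0.          0.          0.        ] [ 6.97689275e+01 -7.42566210e-02 -1.57870629e+02] [[ 0.002 -0.968 -0.251]
 [ 1.     0.002  0.001]
 [-0.    -0.251  0.968]] [[-0.929  0.369 -0.001]
 [ 0.369  0.929 -0.001]
 [ 0.    -0.002 -1.   ]]
```

```bash
cat >> h.py <<'E'
def go(pos,yaw,s=None):
    "row for TCP goal, tool down, tool x at world yaw (deg)"
    s=s or read_state();T=rot(s["eef_rot"]);a=np.radians(yaw)
    x=np.array([np.cos(a),np.sin(a),0]);z=np.array([0,0,-1.]);G=np.c_[x,np.cross(z,x),z]
    return np.degrees(R.from_matrix(T.T@G).as_rotvec()).round(2),(T.T@(np.array(pos)-s["tcp_pos"])).round(1)
class Case:
    def __init__(s,o,yaw): s.o=np.array(o,float);a=np.radians(yaw);s.x=np.array([np.cos(a),np.sin(a)]);s.y=np.array([-s.x[1],s.x[0]]);s.yaw=yaw
    def w(s,x,y,z): return np.r_[s.o+x*s.x+y*s.y,z]
E
python3 - <<'E'
from h import *
k=Case((445.4,308.8),61.4)
print(k.w(-96,0,130),go(k.w(-96,0,130),241.4))
E
```

```text
[399.44558164 224.51363436 130.        ] (array([-6.000e-02, -8.000e-02, -8.305e+01]), array([-288.6, -193.3,   96.1]))
```

>>> drive_tool(increments=[[0, 0, -8.3, -40, -27, 10, 0], [0, 0, -16.6, -80, -54, 20, 0], [0, 0, -24.9, -120, -80, 35, 0], [0, 0, -33.2, -160, -107, 50, 0], [0, 0, -41.5, -195, -130, 60, 0], [0, 0, -49.8, -230, -154, 75, 0], [0, 0, -58.1, -260, -174, 88, 0], [0, 0, -66.4, -288.6, -193.3, 96, 0], [0, 0, -74.7, -288.6, -193.3, 96, 0], [0, 0, -83, -288.6, -193.3, 96, 0]])

```text
time_s: 1.1
tcp_pos: [400.3, 223.2, 129.7]
eef_rot: [1.477, -2.771, -0.0]
force: [-0.2, 0.4, 1.0]
width: 0.191
finger_force: 0.0
```

```bash
python3 - <<'E'
from h import *
s=read_state();c=get_calibration("wrist");im=get_image("wrist");cv2.imwrite("pics/w1.png",im)
print(s["time_s"],s["tcp_pos"],s["joint_vel"].round(3),s["joints"].round(2),s["width"])
b,g,r=[im[...,i].astype(int) for i in range(3)]
m=((r>120)&(g<90)&(b<90)).astype(np.uint8)
n,l,st,ce=cv2.connectedComponentsWithStats(m)
for i in range(1,n):
    if st[i,4]>50: print("red",st[i],ce[i],plane(c,[ce[i]],32))
k=Case((445.4,308.8),61.4)
P=[k.w(-91,0,32),k.w(-52,71,42),k.w(-52,-71,42),k.w(54,71,42),k.w(54,-71,42)]
print(proj(c,P).round(1))
E
```

```text
1.1 [400.30024684 223.19096373 129.70722617] [ 0.035 -0.013 -0.003  0.011  0.01  -1.474] [ 0.26  0.19  1.88 -0.    1.07 -2.29] 0.1912417027495251
red [ 264  206   37   57 1511] [282.31568498 230.33289212] [[406.54252181 239.76505264  32.        ]]
[[280.  217.9]
 [364.  256.3]
 [204.8 269.6]
 [366.  356.9]
 [221.3 368.1]]
```

View pics/w1.png

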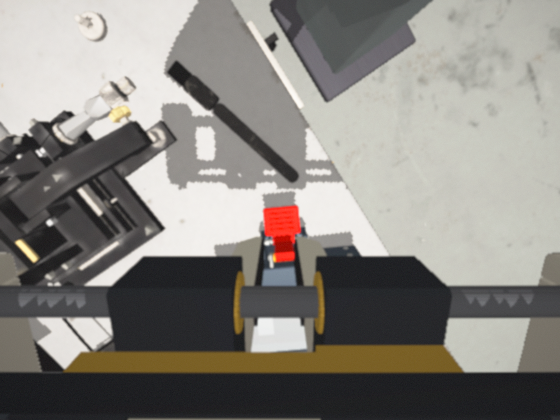

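The view shows the red pad at about (282,220) and the hook below it. The prediction was (280,218), so the case pose is good. The closed fingers are above the latch.

```bash
python3 - <<'E'
from h import *
get_image("wrist")
s=read_state();c=get_calibration("wrist");im=get_image("wrist")
print(s["time_s"],s["tcp_pos"],s["joint_vel"].round(3),s["width"])
b,g,r=[im[...,i].astype(int) for i in range(3)]
m=((r>120)&(g<90)&(b<90)).astype(np.uint8);m=cv2.morphologyEx(m,2,np.ones((3,3)))
rows=np.where(m.sum(1)>20)[0];
for y in (rows[0],rows[-1]): 
    xs=np.where(m[y])[0];print(y,xs[0],xs[-1],plane(c,[(xs.mean(),y)],32))
k=Case((445.4,308.8),61.4)
print(proj(c,[k.w(-104,0,32),k.w(-78,0,32)]).round(1),go(k.w(-96,0,44),241.4))
E
```

```text
1.2 [399.78733104 224.42950808 130.18617531] [ 0.022 -0.005 -0.004  0.004  0.002  0.16 ] 0.10358591323607384
206 273 295 [[392.46801299 223.24898455  32.        ]]
235 267 293 [[410.17007064 243.90009523  32.        ]]
[[277.4 202.7]
 [280.1 230.6]] (array([ 0.03, -0.03, -5.67]), array([ 0.3, -0.1, 86.4]))
```

>>> drive_tool(increments=[[0, 0, -5.7, -2, 2, 40, 0], [0, 0, -5.7, -2, 2, 75, 0], [0, 0, -5.7, -2, 2, 86, 0], [0, 0, -5.7, -2, 2, 89, 0], [0, 0, -5.7, -2, 2, 92, 0], [0, 0, -5.7, -2, 2, 94, 0], [0, 0, -5.7, -2, 2, 96, 0], [0, 0, -5.7, -2, 2, 98, 0], [0, 0, -5.7, -2, 2, 98, 0], [0, 0, -5.7, -2, 2, 98, 0]])

```text
time_s: 2.25
tcp_pos: [399.2, 227.1, 33.8]
eef_rot: [1.61, -2.697, 0.002]
force: [-3.0, -5.3, 7.2]
width: 0.006
finger_force: 4.8
```

```bash
python3 - <<'E'
from h import *
s=read_state();im=get_image("side");cv2.imwrite("pics/s2.png",cv2.resize(im[150:290,150:350],None,fx=3,fy=3))
print(s["time_s"],s["tcp_pos"],s["force"],rot(s["eef_rot"])[:,0])
E
```

```text
2.25 [399.15235449 227.08583306  33.77030887] [-2.97799024 -5.31517146  7.2377429 ] [-0.47462374 -0.88018819  0.00102537]
```

View pics/s2.png

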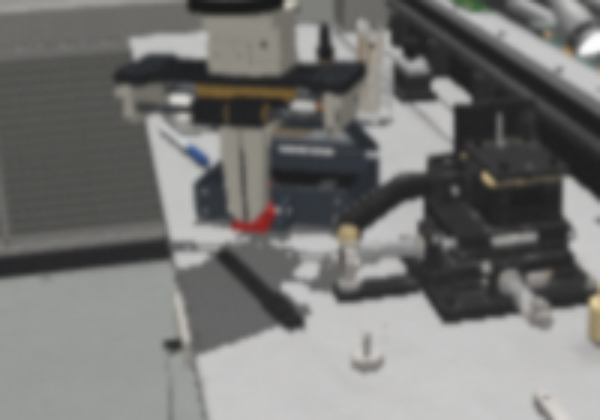

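The closed fingers are on the red pad at about (250,225) and the lid seems to be lifting behind them. I'll back off a little outward and wait.

>>> drive_tool(increments=[[0, 0, 0, 2, 0, 0, 0], [0, 0, 0, 3, 0, 0, 0], [0, 0, 0, 3, 0, 0, 0], [0, 0, 0, 3, 0, 0, 0], [0, 0, 0, 3, 0, 0, 0], [0, 0, 0, 3, 0, 0, 0], [0, 0, 0, 3, 0, 0, 0], [0, 0, 0, 3, 0, 0, 0], [0, 0, 0, 3, 0, 0, 0], [0, 0, 0, 3, 0, 0, 0]])

```text
time_s: 3.3
tcp_pos: [399.2, 225.9, 33.5]
eef_rot: [-1.608, 2.695, -0.001]
force: [-0.3, 2.2, 7.7]
width: 0.004
finger_force: 3.2
```

```bash
python3 - <<'E'
from h import *
s=read_state();im=get_image("side");cv2.imwrite("pics/s3.png",cv2.resize(im[150:290,150:350],None,fx=3,fy=3))
print(s["time_s"],s["tcp_pos"],s["force"])
E
```

```text
3.3 [399.15385754 225.88177249  33.52119673] [-0.3430873   2.23384857  7.72705943]
```

View pics/s3.png

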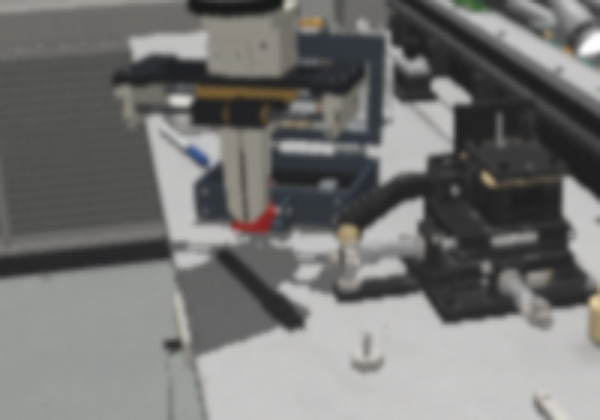

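The lid now stands fully open behind the gripper, at about (340,80). I'll move up and over to the flat tip.

```bash
python3 - <<'E'
from h import *
print(go((536,-96.5,130),272.3), go((399,226,200),241.4))
E
```

```text
(array([ -0.14,   0.1 , -30.66]), array([ 218.5, -273.8,  -96.5])) (array([-0.1 ,  0.13,  0.24]), array([  -0.4,   -0.2, -166.5]))
```

>>> drive_tool(increments=[[0, 0, 0, 3, 0, -50, 0], [0, 0, 0, 3, 0, -100, 20], [0, 0, 0, 5, -5, -150, 40], [0, 0, -8, 35, -40, -165, 45], [0, 0, -15, 65, -78, -165, 45], [0, 0, -23, 95, -117, -165, 45], [0, 0, -30.7, 125, -156, -165, 45], [0, 0, -30.7, 155, -194, -165, 45], [0, 0, -30.7, 186, -233, -165, 45], [0, 0, -30.7, 216, -270, -150, 45]])

```text
time_s: 4.35
tcp_pos: [506.4, 75.7, 184.3]
eef_rot: [2.164, -2.213, 0.077]
force: [0.2, 0.0, 0.2]
width: 0.484
finger_force: 0.0
```

>>> drive_tool(increments=[[0, 0, 0, 0, 0, 25, 45], [0, 0, 0, 0, 0, 50, 45], [0, 0, 0, 0, 0, 50, 45], [0, 0, 0, 0, 0, 50, 45], [0, 0, 0, 0, 0, 50, 45], [0, 0, 0, 0, 0, 50, 45], [0, 0, 0, 0, 0, 50, 45], [0, 0, 0, 0, 0, 50, 45], [0, 0, 0, 0, 0, 50, 45], [0, 0, 0, 0, 0, 50, 45]])

```text
time_s: 5.35
tcp_pos: [505.9, 71.7, 134.8]
eef_rot: [2.162, -2.214, 0.078]
force: [-0.1, -0.8, -0.6]
width: 0.482
finger_force: 0.0
```

```bash
python3 - <<'E'
from h import *
s=read_state();c=get_calibration("wrist");im=get_image("wrist");cv2.imwrite("pics/w4.png",im)
print(s["time_s"],s["tcp_pos"],s["joint_vel"].round(2),s["width"])
print(proj(c,[(536,-96.5,8),(481.6,-189.4,15),s["tcp_pos"]]).round(1),go((536,-96.5,40),272.3))
E
```

```text
5.35 [505.92326671  71.67068596 134.76468412] [-0.  0.  0.  0.  0.  0.] 0.4821890956268711
[[ 240.4   26.1]
 [ 301.7 -105. ]
 [ 277.5  256.1]] (array([-0.1 , -3.89, -3.65]), array([160.6, -33.7, 105.9]))
```

View pics/w4.png

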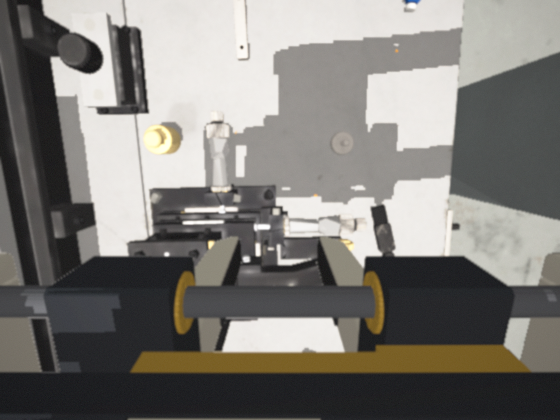

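The arm stopped short, above the stage. The flat tip is visible at about (241,30), against a prediction of (240,26). The brass weight is at (158,139) and the screw at (343,142). I'll lift and carry on.

>>> drive_tool(increments=[[0, 0, 0, 0, 0, -40, 45], [0, -1, -1, 20, -4, -50, 40], [0, -2, -2, 42, -9, -50, 35], [0, -3.9, -3.65, 65, -14, -50, 35], [0, -3.9, -3.65, 88, -19, -40, 35], [0, -3.9, -3.65, 112, -24, -20, 35], [0, -3.9, -3.65, 136, -29, 10, 35], [0, -3.9, -3.65, 160.5, -33.7, 40, 35], [0, -3.9, -3.65, 160.5, -33.7, 60, 35], [0, -3.9, -3.65, 160.5, -33.7, 60, 35]])

```text
time_s: 6.4
tcp_pos: [531.8, 52.3, 92.0]
eef_rot: [2.149, -2.208, 0.094]
force: [1.2, -0.3, -0.2]
width: 0.376
finger_force: 0.0
```

```bash
python3 - <<'E'
from h import *
get_image("wrist")
s=read_state();c=get_calibration("wrist");im=get_image("wrist");cv2.imwrite("pics/w5.png",im)
print(s["time_s"],s["tcp_pos"],s["joint_vel"].round(2),s["width"])
print(proj(c,[(536,-96.5,8),(481.6,-189.4,15),s["tcp_pos"]]).round(1),go((536,-96.5,40),272.3))
E
```

```text
6.45 [530.70647654  51.77214364  90.04476491] [ 0.   -0.02 -0.01  0.01  0.08 -0.  ] 0.3760177478877445
[[ 265.7   33. ]
 [ 340.3 -119.7]
 [ 277.5  256.1]] (array([ 0.18, -4.86, -3.89]), array([143.5,  -9.3,  63.8]))
```

View pics/w5.png

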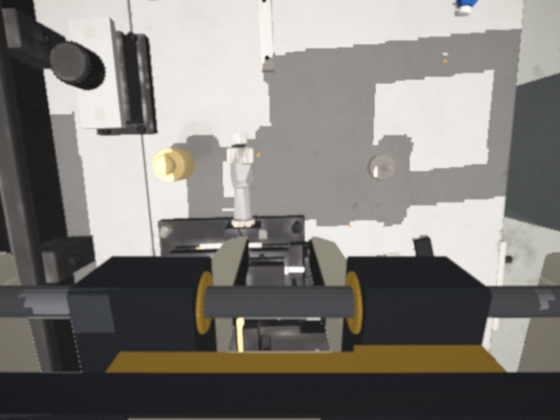

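The arm is still above the stage at y≈52, and the flat tip is at (267,30). The last joint is at its limit, so I need the half-turn grasp (tool x at 92°).

>>> drive_tool(increments=[[0, 0, 8, 0, 0, -50, 40], [0, 0, 16, 0, 0, -100, 40], [0, 0, 24, 0, 0, -110, 40], [0, 0, 32, 10, 0, -110, 40], [0, 0, 40, 30, 0, -110, 40], [0, 0, 48, 50, 0, -110, 40], [0, 0, 56, 70, 0, -110, 40], [0, 0, 64, 95, 0, -110, 40], [0, 0, 72, 120, 0, -110, 40], [0, 0, 80, 143, -9, -110, 40]])

```text
time_s: 7.5
tcp_pos: [537.0, -81.7, 217.1]
eef_rot: [0.221, -3.129, 0.133]
force: [0.4, 0.3, 0.3]
width: 0.429
finger_force: 0.0
```

```bash
python3 - <<'E'
from h import *
s=read_state();print(s["time_s"],s["tcp_pos"],s["joints"].round(2),go((536,-96.5,150),92.3))
E
```

```text
7.5 [537.02444142 -81.72806809 217.07888782] [-0.3   0.25  1.58 -0.08  1.29 -1.99] (array([-4.06,  3.68, 95.73]), array([ 2.5, -8.8, 68.1]))
```

>>> drive_tool(increments=[[-0.36, 0.33, 8.5, 2, -9, 10, 40], [-0.72, 0.65, 17, 2, -9, 20, 40], [-1.08, 0.98, 25.5, 2, -9, 30, 40], [-1.44, 1.3, 34, 2, -9, 40, 40], [-1.8, 1.63, 42.5, 2, -9, 50, 40], [-2.16, 1.96, 51, 2, -9, 60, 40], [-2.5, 2.3, 59.5, 2, -9, 68, 40], [-2.9, 2.6, 68, 2, -9, 68, 40], [-3.3, 2.9, 76.5, 2, -9, 68, 40], [-3.6, 3.3, 85, 2, -9, 68, 40]])

```text
time_s: 8.5
tcp_pos: [537.3, -95.8, 149.7]
eef_rot: [-1.955, -2.458, 0.017]
force: [-0.3, 0.5, 0.3]
width: 0.427
finger_force: 0.0
```

```bash
python3 - <<'E'
from h import *
s=read_state();print(s["time_s"],s["tcp_pos"],s["joints"].round(2),go((536,-96.5,110),92.3))
E
```

```text
8.5 [537.30556211 -95.80179909 149.7382053 ] [-0.37  0.32  1.65 -0.01  1.18 -0.6 ] (array([-0.48,  0.37, 10.7 ]), array([-0.2, -1.1, 39.8]))
```

>>> drive_tool(increments=[[-0.2, 0.2, 5, 0, -1, 20, 40], [-0.5, 0.4, 10.7, 0, -1, 40, 40], [-0.5, 0.4, 10.7, 0, -1, 40, 40], [-0.5, 0.4, 10.7, 0, -1, 40, 40], [-0.5, 0.4, 10.7, 0, -1, 40, 40], [-0.5, 0.4, 10.7, 0, -1, 40, 40], [-0.5, 0.4, 10.7, 0, -1, 40, 40], [-0.5, 0.4, 10.7, 0, -1, 40, 40], [-0.5, 0.4, 10.7, 0, -1, 40, 40], [-0.5, 0.4, 10.7, 0, -1, 40, 40]])

```text
time_s: 9.5
tcp_pos: [536.3, -96.6, 110.2]
eef_rot: [2.169, 2.272, 0.001]
force: [-0.4, -0.2, -0.4]
width: 0.431
finger_force: 0.0
```

```bash
python3 - <<'E'
from h import *
s=read_state();c=get_calibration("wrist");im=get_image("wrist");cv2.imwrite("pics/w6.png",im)
print(s["time_s"],s["tcp_pos"],s["joint_vel"].round(2),s["width"])
print(proj(c,[(536,-96.5,8),(535,-67.5,8),(537,-125.5,8),s["tcp_pos"]]).round(1),go((536,-96.5,10),92.3))
E
```

```text
9.5 [536.26528368 -96.60287627 110.2002882 ] [-0.  0.  0.  0. -0.  0.] 0.43074110391295306
[[278.7 210.3]
 [279.1 178.3]
 [278.2 240.7]
 [279.4 256.8]] (array([0.05, 0.01, 0.35]), array([ 1.000e-01, -3.000e-01,  1.002e+02]))
```

View pics/w6.png

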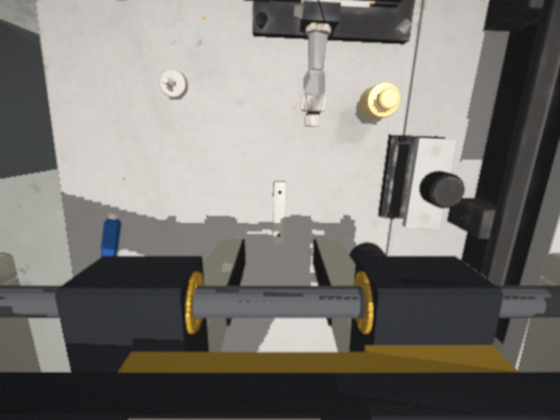

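The tip runs from (280,181) to (278,238) between the fingers, matching the prediction, so I'll descend and grip.

>>> drive_tool(increments=[[0, 0, 0.3, 0, 0, 40, 40], [0, 0, 0.3, 0, 0, 70, 40], [0, 0, 0.3, 0, 0, 90, 40], [0, 0, 0.3, 0, 0, 97, 40], [0, 0, 0.3, 0, 0, 100, 35], [0, 0, 0.3, 0, 0, 100, 20], [0, 0, 0.3, 0, 0, 100, 5], [0, 0, 0.3, 0, 0, 100, 5], [0, 0, 0.3, 0, 0, 100, 5], [0, 0, 0.3, 0, 0, 100, 5]])

```text
time_s: 10.55
tcp_pos: [536.9, -96.9, 11.0]
eef_rot: [2.174, 2.265, 0.002]
force: [-0.6, 0.0, 5.6]
width: 0.103
finger_force: 30.0
```

>>> drive_tool(increments=[[0, 0, 0, 0, 0, -10, 5], [0, 0, 0, 0, 0, -50, 5], [0, 0, 0, 0, 0, -100, 5], [0, 0, -8, 0, 0, -140, 5], [0, 0, -16, 0, 0, -180, 5], [0, 0, -24, 0, 0, -190, 5], [0, 0, -32, 0, 0, -190, 5], [0, 0, -40, 0, 0, -190, 5], [0, 0, -48, 0, 0, -190, 5], [0, 0, -56, 0, 0, -190, 5]])

```text
time_s: 11.55
tcp_pos: [535.9, -96.4, 200.7]
eef_rot: [0.848, 3.024, 0.0]
force: [-0.2, -0.9, -1.2]
width: 0.099
finger_force: 30.0
```

```bash
python3 - <<'E'
from h import *
s=read_state();print(s["time_s"],s["tcp_pos"],s["width"],s["finger_force"],s["force"])
c=get_calibration("top");im=get_image("top");cv2.imwrite("pics/t7.png",im)
crop=cv2.resize(im[180:300,120:250],None,fx=5,fy=5,interpolation=cv2.INTER_CUBIC)
k=Case((445.4,308.8),61.4)
for p in [(0,28,13),(0,-28,13),(-50,71,36),(-50,-71,36),(50,71,36),(50,-71,36),(-91,0,32),(-27,28,13),(27,28,13),(-34,-28,13),(34,-28,13)]:
    u=(proj(c,k.w(*p))[0]-[120,180])*5+2; cv2.circle(crop,tuple(u.round().astype(int).tolist()),2,(0,255,0),-1)
cv2.imwrite("pics/t7c.png",crop)
E
```

```text
11.55 [535.87995755 -96.4260239  200.69783895] 0.09933408342032196 29.982512891292572 [-0.24068405 -0.91456313 -1.24520524]
```

View pics/t7c.png

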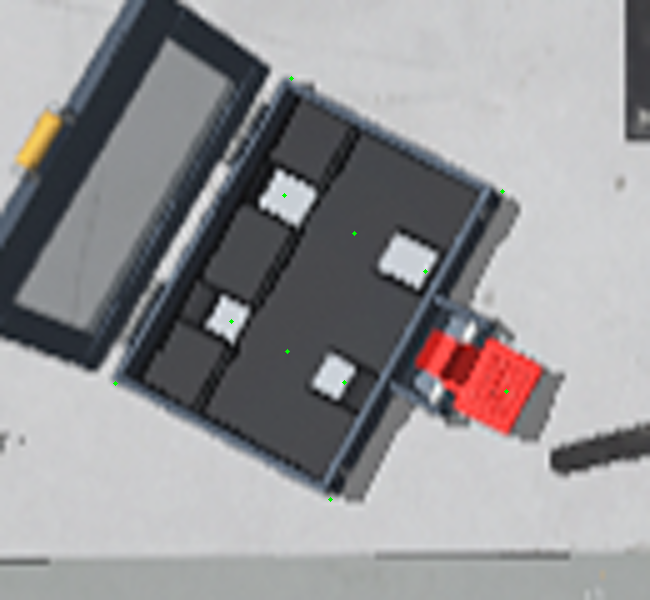

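The open case shows clearly. The flat slots are at crop (230,318) and (334,376), and the blade slots at (288,196) and (408,261). I'll refine the case pose from these four patches.

```bash
python3 - <<'E'
from h import *
c=get_calibration("top");im=cv2.imread("pics/t7.png")
crop=cv2.resize(im[180:300,120:250],None,fx=5,fy=5,interpolation=cv2.INTER_CUBIC)
m=(crop.min(2)>150).astype(np.uint8)
C=[]
for s in [(230,318),(334,376),(288,196),(408,261)]:
    n,l,st,ce=cv2.connectedComponentsWithStats(m)
    i=l[s[1],s[0]];uv=(ce[i]-2)/5+[120,180];p=plane(c,[uv],13)[0];C.append(p[:2]);print(st[i,2:],p.round(1))
C=np.array(C);f=(C[0]+C[1])/2;b=(C[2]+C[3])/2
print("flat",f,"blade",b,np.linalg.norm(f-b),np.linalg.norm(C[0]-C[1]),np.linalg.norm(C[2]-C[3]))
yaw=[np.degrees(np.arctan2(*(a-d)[::-1])) for a,d in((C[0],C[1]),(C[2],C[3]))]+[np.degrees(np.arctan2(*(f-b)[::-1]))-90]
print("centre",(f+b)/2,yaw)
print(go(np.r_[f,150],241.6))
E
```

```text
[ 40  45 997] [434.8 347.4  13. ]
[  40   42 1018] [410.3 303.   13. ]
[  55   53 1687] [485.3 323.6  13. ]
[  56   52 1725] [458.2 273.   13. ]
flat [422.54179135 325.17655339] blade [471.75654123 298.30337513] 56.0736953981165 50.74373157820434 57.43518088451691
centre [447.14916629 311.73996426] [np.float64(61.12100457728126), np.float64(61.8419552263175), np.float64(61.36373350541996)]
(array([-3.000e-02,  4.000e-02, -9.253e+01]), array([313.9, 303.4,  50.4]))
```

>>> drive_tool(increments=[[0, 0, -8, 25, 24, 0, 5], [0, 0, -16, 50, 48, 0, 5], [0, 0, -24, 75, 72, 0, 5], [0, 0, -32, 100, 97, 0, 5], [0, 0, -40, 125, 121, 0, 5], [0, 0, -48, 150, 145, 0, 5], [0, 0, -56, 175, 169, 0, 5], [0, 0, -64, 200, 193, 0, 5], [0, 0, -72, 225, 217, 0, 5], [0, 0, -80, 250, 241, 0, 5]])

```text
time_s: 12.6
tcp_pos: [449.1, 241.0, 200.5]
eef_rot: [-1.29, 2.864, -0.001]
force: [1.2, -0.1, -0.3]
width: 0.102
finger_force: 30.0
```

```bash
python3 - <<'E'
from h import *
s=read_state();print(s["time_s"],s["tcp_pos"],s["width"],s["joints"].round(2),go((422.5,325.2,90),241.4))
E
```

```text
12.6 [449.10822024 241.03082212 200.46436022] 0.10209032075666873 [ 0.27  0.21  1.67 -0.    1.26 -2.14] (array([ -0.05,   0.03, -12.89]), array([-45.4,  75.8, 110.4]))
```

>>> drive_tool(increments=[[0, 0, -6, -20, 35, 0, 5], [0, 0, -12.9, -45.4, 75.8, 10, 5], [0, 0, -12.9, -45.4, 75.8, 45, 5], [0, 0, -12.9, -45.4, 75.8, 80, 5], [0, 0, -12.9, -45.4, 75.8, 110, 5], [0, 0, -12.9, -45.4, 75.8, 110, 5], [0, 0, -12.9, -45.4, 75.8, 110, 5], [0, 0, -12.9, -45.4, 75.8, 110, 5], [0, 0, -12.9, -45.4, 75.8, 110, 5], [0, 0, -12.9, -45.4, 75.8, 110, 5]])

```text
time_s: 13.6
tcp_pos: [424.4, 324.3, 91.4]
eef_rot: [-1.598, 2.701, -0.001]
force: [0.8, 0.4, -1.0]
width: 0.102
finger_force: 30.0
```

```bash
python3 - <<'E'
from h import *
s=read_state();print(s["time_s"],s["tcp_pos"],s["width"],s["force"],go((422.5,325.2,25),241.4))
E
```

```text
13.6 [424.35334836 324.34071318  91.39760766] 0.10152970015349295 [ 0.781061    0.36488535 -0.95998235] (array([-0.13,  0.13, -0.18]), array([ 0.3,  2.2, 66.4]))
```

>>> drive_tool(increments=[[0, 0, 0, 0, 2, 25, 5], [0, 0, 0, 0, 2, 45, 5], [0, 0, 0, 0, 2, 52, 5], [0, 0, 0, 0, 2, 55, 5], [0, 0, 0, 0, 2, 58, 5], [0, 0, 0, 0, 2, 60, 5], [0, 0, 0, 0, 2, 62, 5], [0, 0, 0, 0, 2, 63, 5], [0, 0, 0, 0, 2, 64, 5], [0, 0, 0, 0, 2, 64, 5]])

```text
time_s: 14.6
tcp_pos: [422.1, 325.1, 26.4]
eef_rot: [-1.6, 2.702, -0.001]
force: [-0.6, -1.1, 4.6]
width: 0.101
finger_force: 30.0
```

```bash
python3 - <<'E'
from h import *
s=read_state();print(s["time_s"],s["tcp_pos"],s["width"],s["force"],go((422.5,325.2,24),241.4))
E
```

```text
14.6 [422.12685025 325.11334706  26.44646086] 0.10065763773141227 [-0.58162012 -1.08510912  4.61133072] (array([-0.08,  0.05, -0.15]), array([-0.3, -0.3,  2.4]))
```

>>> drive_tool(increments=[[0, 0, 0, 0, 0, 0.5, 5], [0, 0, 0, 0, 0, 1, 5], [0, 0, 0, 0, 0, 1, 5], [0, 0, 0, 0, 0, 1, 5], [0, 0, 0, 0, 0, 1, 5], [0, 0, 0, 0, 0, 1, 5], [0, 0, 0, 0, 0, 1, 5], [0, 0, 0, 0, 0, 1, 5], [0, 0, 0, 0, 0, 1, 5], [0, 0, 0, 0, 0, 1, 5]])

```text
time_s: 15.6
tcp_pos: [422.2, 325.1, 25.6]
eef_rot: [-1.6, 2.702, -0.001]
force: [-0.5, -2.1, 6.1]
width: 0.101
finger_force: 30.0
```

>>> drive_tool(increments=[[0, 0, 0, 0, 0, 0.5, 5], [0, 0, 0, 0, 0, 1, 5], [0, 0, 0, 0, 0, 1.5, 5], [0, 0, 0, 0, 0, 2, 5], [0, 0, 0, 0, 0, 2, 5], [0, 0, 0, 0, 0, 2, 10], [0, 0, 0, 0, 0, 1, 15], [0, 0, 0, 0, 0, 0, 20], [0, 0, 0, 0, 0, 0, 24], [0, 0, 0, 0, 0, 0, 24]])

```text
time_s: 16.6
tcp_pos: [421.7, 325.0, 24.7]
eef_rot: [-1.6, 2.703, -0.001]
force: [0.5, -0.2, 0.3]
width: 0.259
finger_force: 0.0
```

```bash
python3 - <<'E'
from h import *
s=read_state();print(s["time_s"],s["tcp_pos"],s["width"],s["force"],go((422.5,325.2,24),241.4))
E
```

```text
16.6 [421.70206077 325.0093386   24.74245063] 0.25902561813976216 [ 0.50909091 -0.15801176  0.3298353 ] (array([-0.03, -0.  , -0.15]), array([-0.6, -0.6,  0.7]))
```

```bash
python3 - <<'E'
from h import *
print(go((481.6,-189.4,200),241.4))
E
```

```text
(array([-0.03, -0.  , -0.15]), array([ 422.2, -300.1, -175.1]))
```

>>> drive_tool(increments=[[0, 0, 0, 0, 0, -20, 24], [0, 0, 0, 0, 0, -60, 24], [0, 0, 0, 0, 0, -105, 24], [0, 0, 8, 0, 0, -150, 24], [0, 0, 16, 15, 0, -175, 30], [0, 0, 24, 35, -10, -180, 40], [0, 0, 32, 65, -30, -180, 45], [0, 0, 40, 95, -50, -180, 45], [0, 0, 48, 125, -70, -180, 45], [0, 0, 56, 155, -90, -180, 45]])

```text
time_s: 17.6
tcp_pos: [425.7, 144.6, 205.0]
eef_rot: [-0.135, 3.138, -0.0]
force: [1.1, 0.4, -0.7]
width: 0.484
finger_force: 0.0
```

```bash
python3 - <<'E'
from h import *
s=read_state();print(s["time_s"],s["tcp_pos"],s["joints"].round(2),go((481.6,-189.4,200),61.8))
E
```

```text
17.6 [425.73929969 144.61633658 204.95939227] [ 0.08  0.09  1.79 -0.    1.25 -1.58] (array([5.0000e-02, 5.0000e-02, 1.2314e+02]), array([ -26.9, -337.6,    5.1]))
```

>>> drive_tool(increments=[[0, 0, 8, -2, -25, 0, 45], [0, 0, 16, -4, -55, 0, 45], [0, 0, 24, -7, -85, 0, 45], [0, 0, 32, -10, -115, 0, 45], [0, 0, 40, -12, -145, 0, 45], [0, 0, 48, -14, -175, 0, 45], [0, 0, 56, -17, -205, 0, 45], [0, 0, 64, -19, -235, 0, 45], [0, 0, 72, -22, -265, 0, 45], [0, 0, 80, -24, -295, 0, 45]])

```text
time_s: 18.6
tcp_pos: [476.9, -146.9, 204.9]
eef_rot: [1.914, 2.49, 0.001]
force: [1.4, 0.1, 0.6]
width: 0.484
finger_force: 0.0
```

```bash
python3 - <<'E'
from h import *
s=read_state();print(s["time_s"],s["tcp_pos"],s["joints"].round(2),go((481.6,-189.4,120),61.8))
c=get_calibration("top");im=get_image("top");cv2.imwrite("pics/t8c.png",cv2.resize(im[180:300,120:250],None,fx=5,fy=5,interpolation=cv2.INTER_CUBIC))
E
```

```text
18.6 [ 476.90321922 -146.9365196   204.93543288] [-0.52  0.18  1.69  0.    1.27 -0.78] (array([ 4.000e-02, -0.000e+00,  4.311e+01]), array([-42.2,  -6.4,  84.9]))
```

View pics/t8c.png

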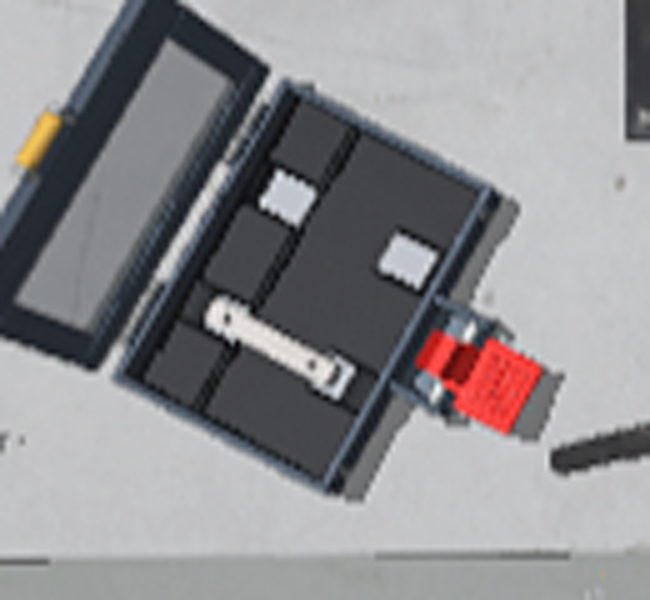

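The flat tip lies in its slots from crop (222,312) to (335,376), slightly toward the back, which is within tolerance. Next is the blade.

>>> drive_tool(increments=[[0, 0, 8, -20, -3, 20, 45], [0, 0, 16, -42, -6, 40, 45], [0, 0, 24, -42, -6, 60, 45], [0, 0, 32, -42, -6, 75, 45], [0, 0, 40, -42, -6, 85, 45], [0, 0, 43, -42, -6, 85, 45], [0, 0, 43, -42, -6, 85, 45], [0, 0, 43, -42, -6, 85, 45], [0, 0, 43, -42, -6, 85, 45], [0, 0, 43, -42, -6, 85, 45]])

```text
time_s: 19.65
tcp_pos: [482.3, -187.9, 120.4]
eef_rot: [2.688, 1.624, 0.001]
force: [-0.1, 0.2, 0.9]
width: 0.484
finger_force: 0.0
```

```bash
python3 - <<'E'
from h import *
s=read_state();c=get_calibration("wrist");im=get_image("wrist");cv2.imwrite("pics/w9.png",im)
print(s["time_s"],s["tcp_pos"],s["joint_vel"].round(2))
a=np.radians(61.8);d=np.array([np.cos(a),np.sin(a),0])*36;o=np.array([481.6,-189.4,14])
print(proj(c,[o,o+d,o-d]).round(1))
g=im.max(2)
np.set_printoptions(linewidth=250)
print(g[160:252:4,240:320:4])
t=cv2.resize(get_image("top")[180:300,120:250],None,fx=5,fy=5,interpolation=cv2.INTER_CUBIC)
k=Case((447.1,311.7),61.4)
m=(t.min(2)>150).astype(np.uint8);n,l,st,ce=cv2.connectedComponentsWithStats(m);i=l[345,280] or l[340,270]
pts=np.argwhere(l==i)[:,::-1];P=plane(get_calibration("top"),(pts-2)/5+[120,180],21)[:,:2].astype(np.float32)
q=np.c_[(P-k.o)@k.x,(P-k.o)@k.y];print(i,q.min(0),q.max(0),q.mean(0))
E
```

```text
19.65 [ 482.33199145 -187.85736205  120.40595183] [-0.  0.  0. -0. -0.  0.]
[[279.  210.8]
 [279.5 171.4]
 [278.6 247.7]]
[[209 208 208 212 212 209 209 208 210 212 210 209 210 211 209 209 210 209 210 209]
 [207 209 211 210 211 208 211 212 212 211 209 209 210 210 210 210 210 209 210 208]
 [209 210 211 210 211 208 208 209 210 211 211 210 209 210 210 210 211 210 209 209]
 [208 207 210 209 210 209 209 211 211 205 192 189 192 211 209 212 210 210 211 210]
 [209 207 210 208 210 210 209 209 210 195 227 219 227 212 209 209 206 210 209 209]
 [210 208 209 210 208 208 209 209 210 213 228 235 232 206 211 209 211 210 208 212]
 [211 208 210 210 208 206 208 209 210 212 230 238 231 212 210 212 209 211 211 212]
 [209 210 210 210 207 208 207 209 207 206 229 235 232 210 211 212 215 210 210 208]
 [209 209 209 207 204 207 208 207 209 212 233 233 233 207 208 211 210 214 212 209]
 [209 212 209 210 211 208 208 208 208 206 226 229 230 207 210 209 212 213 211 209]
 [207 208 207 209 210 212 211 210 203 200 232 230 229 211 211 211 212 213 210 207]
 [209 209 209 211 210 209 209 208 209 205 232 229 231 210 210 211
[... 314 characters left out ...]
27 225 212 212 209 208 201 123 123]
 [122 120 121 121 120 128 196 195 198 200 224 226 225 201 197 185 188 131 121 118]
 [121 121 121 122 120 122 120 120 121 122 133 148 146 120 120 121 121 122 121 123]
 [120 121 121 121 121 121 129 132 134 139 127 129 133 144 155 140 131 121 121 122]
 [120 120 121 120 121 122 194 188 187 180 206 197 215 193 190 193 142 122 123 121]
 [ 72 120 121 122 120 122 121 122 122 122 130 130 143 121 122 122 123 122 120 110]
 [ 64 121 121 120 119 120 121 122 123 122 128 128 131 122 121 121 120 125 122 109]
 [ 61 121 119 120 120 121 120 124 124 123 128 126 128 122 122 123 122 123 125 111]]
12 [-33.11551343  20.61241457] [32.26562325 35.10095804] [ 0.62407425 28.04496795]
```

```bash
python3 - <<'E'
from h import *
im=cv2.imread("pics/w9.png");g=im.max(2).astype(int)
for y in (178,195,212):
    print(y,g[y,274:298])
for y in(232,240,246,250,254):print(y,g[y,274:298])
print(g[164:182,284],g[224:262,284])
E
```

```text
178 [211 207 214 230 236 237 234 232 235 236 233 234 236 235 231 220 208 204
 206 205 206 208 209 210]
195 [210 208 209 217 226 232 224 217 223 232 228 214 220 230 232 224 202 200
 206 209 209 209 210 211]
212 [198 197 192 192 212 225 228 224 219 226 230 230 228 227 226 222 211 207
 209 209 210 209 209 209]
232 [152 153 139 129 125 126 127 127 128 127 129 130 130 132 133 133 131 133
 144 142 136 141 155 154]
240 [121 121 122 120 119 126 130 135 139 136 130 134 145 147 143 134 130 126
 121 122 122 122 122 123]
246 [123 123 121 120 121 124 127 129 126 123 123 128 130 129 129 129 127 124
 120 119 121 118 121 123]
250 [121 122 121 121 121 121 122 125 125 124 128 128 127 122 122 124 125 122
 123 121 120 122 123 123]
254 [122 120 123 122 121 121 121 120 120 121 122 121 121 123 121 121 122 121
 122 123 123 122 123 120]
[209 209 211 211 210 212 214 210 189 159 147 177 219 232 233 235 235 236] [226 224 211 183 148 132 129 129 129 132 142 167 197 206 191 156 130 127
 128 128 128 126 123 125 126 127 128 126 126 122 122 121 121 122 120 122
 122 120]
```

```bash
python3 - <<'E'
from h import *
c=get_calibration("wrist")
P=plane(c,[(283.3,175.5),(285.2,251)],14);d=P[0]-P[1];o=P.mean(0);y=np.degrees(np.arctan2(d[1],d[0]))
print(P,np.linalg.norm(d),o,y,go(np.r_[o[:2],10],y),np.linalg.norm(plane(c,[(277.5,195)],14)-plane(c,[(290.2,195)],14)))
E
```

```text
[[ 499.90704363 -162.42522141   14.        ]
 [ 468.48881889 -226.92682765   14.        ]] 71.74651248135399 [ 484.19793126 -194.67602453   14.        ] 64.0296513093218 (array([ 0.07, -0.01, -1.75]), array([ -5.2,   4.7, 110.3])) 11.436957339079655
```

>>> drive_tool(increments=[[0, 0, -1.8, -5, 4.7, 30, 45], [0, 0, -1.8, -5, 4.7, 60, 45], [0, 0, -1.8, -5, 4.7, 90, 45], [0, 0, -1.8, -5, 4.7, 105, 45], [0, 0, -1.8, -5, 4.7, 110, 40], [0, 0, -1.8, -5, 4.7, 110, 25], [0, 0, -1.8, -5, 4.7, 110, 8], [0, 0, -1.8, -5, 4.7, 110, 8], [0, 0, -1.8, -5, 4.7, 110, 8], [0, 0, -1.8, -5, 4.7, 110, 8]])

```text
time_s: 20.75
tcp_pos: [484.6, -194.8, 10.9]
eef_rot: [2.662, 1.665, 0.002]
force: [1.2, 0.8, 3.0]
width: 0.124
finger_force: 30.0
```

```bash
python3 - <<'E'
from h import *
s=read_state();print(s["time_s"],s["tcp_pos"],s["width"]*93,s["finger_force"],s["force"],go((484.2,-194.7,10),64))
E
```

```text
20.75 [ 484.58406324 -194.78174119   10.94055401] 11.54357817980359 30.000073313713074 [1.17279799 0.83551188 2.9895274 ] (array([0.14, 0.  , 0.05]), array([-0.1, -0.4,  0.9]))
```

>>> drive_tool(increments=[[0, 0, 0, 0, 0, -10, 8], [0, 0, 0, 0, 0, -45, 8], [0, 0, 0, 0, 0, -90, 8], [0, 0, -8, 0, 0, -135, 8], [0, 0, -16, 0, 0, -180, 8], [0, 0, -24, 10, 5, -195, 8], [0, 0, -32, 30, 15, -195, 8], [0, 0, -40, 50, 25, -195, 8], [0, 0, -48, 75, 35, -195, 8], [0, 0, -56, 100, 45, -195, 8]])

```text
time_s: 21.75
tcp_pos: [568.5, -123.5, 205.9]
eef_rot: [1.562, 2.725, 0.0]
force: [0.6, -1.1, -1.7]
width: 0.127
finger_force: 30.0
```

```bash
python3 - <<'E'
from h import *
s=read_state();print(s["time_s"],s["tcp_pos"],s["width"]*93,s["joints"].round(2),go((471.8,298.3,205),241.4))
E
```

```text
21.75 [ 568.48438853 -123.51700839  205.85342133] 11.809333108465236 [-0.41  0.33  1.49  0.    1.32 -0.94] (array([-2.0000e-02,  6.0000e-02, -1.2105e+02]), array([412.9, 129.7,   0.6]))
```

>>> drive_tool(increments=[[0, 0, -8, 28, 9, 0, 8], [0, 0, -16, 56, 18, 0, 8], [0, 0, -24, 84, 26, 0, 8], [0, 0, -32, 112, 35, 0, 8], [0, 0, -40, 140, 44, 0, 8], [0, 0, -48, 168, 53, 0, 8], [0, 0, -56, 196, 62, 0, 8], [0, 0, -64, 224, 70, 0, 8], [0, 0, -72, 252, 79, 0, 8], [0, 0, -80, 280, 88, 0, 8]])

```text
time_s: 22.75
tcp_pos: [503.4, 163.3, 205.6]
eef_rot: [-0.555, 3.091, -0.001]
force: [-0.8, -0.1, -0.9]
width: 0.126
finger_force: 30.0
```

```bash
python3 - <<'E'
from h import *
s=read_state();print(s["time_s"],s["tcp_pos"],s["width"]*93,s["joints"].round(2),go((471.8,298.3,90),241.4))
E
```

```text
22.75 [503.36586805 163.30479469 205.61919575] 11.760192151632124 [ 0.1   0.24  1.62 -0.    1.29 -1.82] (array([-4.000e-02,  3.000e-02, -4.103e+01]), array([-17.3, 137.6, 115.6]))
```

>>> drive_tool(increments=[[0, 0, -8, -3, 28, 0, 8], [0, 0, -16, -6, 56, 0, 8], [0, 0, -24, -10, 84, 0, 8], [0, 0, -32, -14, 112, 0, 8], [0, 0, -41, -17.3, 137.6, 20, 8], [0, 0, -41, -17.3, 137.6, 50, 8], [0, 0, -41, -17.3, 137.6, 85, 8], [0, 0, -41, -17.3, 137.6, 115, 8], [0, 0, -41, -17.3, 137.6, 115, 8], [0, 0, -41, -17.3, 137.6, 115, 8]])

```text
time_s: 23.75
tcp_pos: [473.2, 297.4, 90.5]
eef_rot: [1.595, -2.706, 0.001]
force: [-0.2, 0.5, -0.9]
width: 0.125
finger_force: 30.0
```

>>> drive_tool(increments=[[0, 0, 0, 0, 0, 0, 8], [0, 0, 0, 0, 0, 0, 8], [0, 0, 0, 0, 0, 0, 8], [0, 0, 0, 0, 0, 0, 8], [0, 0, 0, 0, 0, 0, 8], [0, 0, 0, 0, 0, 0, 8], [0, 0, 0, 0, 0, 0, 8], [0, 0, 0, 0, 0, 0, 8], [0, 0, 0, 0, 0, 0, 8], [0, 0, 0, 0, 0, 0, 8]])

```text
time_s: 24.75
tcp_pos: [473.3, 297.4, 89.9]
eef_rot: [-1.595, 2.706, -0.001]
force: [0.5, -0.4, -0.3]
width: 0.126
finger_force: 30.0
```

```bash
python3 - <<'E'
from h import *
s=read_state();print(s["time_s"],s["tcp_pos"],s["width"]*93,s["force"],go((471.8,298.3,25),241.4))
E
```

```text
24.75 [473.27840383 297.36862612  89.91940191] 11.75638587198045 [ 0.46377026 -0.35245105 -0.30926635] (array([-0.04,  0.  , -0.36]), array([-0.1,  1.8, 64.9]))
```

>>> drive_tool(increments=[[0, 0, -0.3, 0, 1.8, 25, 8], [0, 0, -0.3, 0, 1.8, 45, 8], [0, 0, -0.3, 0, 1.8, 53, 8], [0, 0, -0.3, 0, 1.8, 56, 8], [0, 0, -0.3, 0, 1.8, 59, 8], [0, 0, -0.3, 0, 1.8, 61, 8], [0, 0, -0.3, 0, 1.8, 63, 8], [0, 0, -0.3, 0, 1.8, 64, 8], [0, 0, -0.3, 0, 1.8, 65, 8], [0, 0, -0.3, 0, 1.8, 66, 8]])

```text
time_s: 25.75
tcp_pos: [471.9, 298.3, 24.1]
eef_rot: [-1.602, 2.701, -0.001]
force: [-0.2, -1.3, -1.0]
width: 0.128
finger_force: 30.0
```

>>> drive_tool(increments=[[0, 0, 0, 0, 0, 0.5, 8], [0, 0, 0, 0, 0, 1, 8], [0, 0, 0, 0, 0, 1.2, 8], [0, 0, 0, 0, 0, 1.2, 8], [0, 0, 0, 0, 0, 1.2, 14], [0, 0, 0, 0, 0, 0.5, 18], [0, 0, 0, 0, 0, 0, 22], [0, 0, 0, 0, 0, 0, 26], [0, 0, 0, 0, 0, 0, 26], [0, 0, 0, 0, 0, 0, 26]])

```text
time_s: 26.75
tcp_pos: [471.7, 298.2, 23.9]
eef_rot: [-1.602, 2.702, -0.001]
force: [0.1, -0.6, 0.3]
width: 0.276
finger_force: 0.0
```

>>> drive_tool(increments=[[0, 0, 0, 0, 0, -10, 26], [0, 0, 0, 0, 0, -30, 26], [0, 0, 0, 0, 0, -70, 26], [0, 0, 0, 0, 0, -115, 26], [0, 0, 0, 20, 0, -155, 10], [0, 0, 0, 60, 0, -180, 0], [0, 0, 0, 100, 0, -180, 0], [0, 0, 0, 140, 0, -180, 0], [0, 0, 0, 160, 0, -180, 0], [0, 0, 0, 160, 0, -180, 0]])

```text
time_s: 27.75
tcp_pos: [393.7, 156.3, 204.9]
eef_rot: [-1.599, 2.703, -0.002]
force: [0.7, -0.0, -0.7]
width: 0.005
finger_force: 0.0
```

```bash
python3 - <<'E'
from h import *
s=read_state();print(s["time_s"],s["tcp_pos"],s["force"],s["joints"].round(2))
c=get_calibration("top");t=get_image("top");cv2.imwrite("pics/t10.png",t)
t=cv2.resize(t[180:300,120:250],None,fx=5,fy=5,interpolation=cv2.INTER_CUBIC)
k=Case((447.1,311.7),61.4)
m=(t.min(2)>150).astype(np.uint8);n,l,st,ce=cv2.connectedComponentsWithStats(m)
for i in range(1,n):
    pts=np.argwhere(l==i)[:,::-1]
    if len(pts)<150: continue
    P=plane(c,(pts-2)/5+[120,180],21)[:,:2];q=np.c_[(P-k.o)@k.x,(P-k.o)@k.y]
    if abs(q.mean(0)).max()<60: print(len(pts),q.min(0).round(1),q.max(0).round(1),q.mean(0).round(1))
E
```

```text
27.75 [393.71658226 156.34079531 204.87850383] [ 0.71131236 -0.02225066 -0.68728892] [ 0.11  0.04  1.85 -0.    1.25 -2.52]
247 [53.8 16.2] [59.4 27.7] [57.1 22.5]
```

```bash
python3 - <<'E'
from h import *
k=Case((447.1,311.7),61.4);s=read_state()
d=s["tcp_pos"][:2]-k.o;print(d@k.x,d@k.y,go(k.w(112,42,205),241.4))
E
```

```text
-160.52697623826896 -28.00006173158387 (array([-0.12,  0.08, -0.18]), array([-2.723e+02,  7.080e+01,  2.000e-01]))
```

>>> drive_tool(increments=[[0, 0, 0, -30, 7, 0, 0], [0, 0, 0, -60, 15, 0, 0], [0, 0, 0, -90, 23, 0, 0], [0, 0, 0, -120, 31, 0, 0], [0, 0, 0, -150, 39, 0, 0], [0, 0, 0, -180, 47, 0, 0], [0, 0, 0, -210, 55, 0, 0], [0, 0, 0, -240, 63, 0, 0], [0, 0, 0, -265, 70, 0, 0], [0, 0, 0, -272.3, 70.8, 0, 0]])

```text
time_s: 28.8
tcp_pos: [463.3, 434.5, 203.3]
eef_rot: [-1.606, 2.699, 0.001]
force: [-0.9, -0.4, -0.1]
width: 0.007
finger_force: 0.0
```

```bash
python3 - <<'E'
from h import *
get_image("wrist");s=read_state();c=get_calibration("wrist");im=get_image("wrist");cv2.imwrite("pics/w11.png",im)
k=Case((447.1,311.7),61.4)
print(s["time_s"],s["tcp_pos"],s["joint_vel"].round(2),go(k.w(112,42,205),241.4))
print(proj(c,[k.w(0,28,21),k.w(0,-28,32),k.w(-91,0,32)]).round(0))
# rectified map of tip height plane in case frame, 1 mm grid
for z,y0 in((21,28),(27,-28)):
    X,Y=np.meshgrid(np.arange(-46,47,2),np.arange(y0-12,y0+13,2))
    P=np.array([k.w(a,b,z) for a,b in zip(X.ravel(),Y.ravel())]);u=proj(c,P).astype(np.float32)
    g=cv2.remap(im.min(2),u[:,0].reshape(X.shape),u[:,1].reshape(X.shape),1)
    np.set_printoptions(linewidth=300);print(z,y0);print(g)
E
```

```text
28.85 [463.51973006 433.92302001 203.18320997] [-0.03 -0.04  0.06 -0.01 -0.   -0.02] (array([-0.02, -0.02,  0.06]), array([ 1.6, -1.6, -1.8]))
[[263.  86.]
 [208.  84.]
 [232. -18.]]
21 28
[[ 39  37  37  38  37  37  37  38  37  39  36  38  36  36  52  39  37  36  39  37  34  37  36  36  36  37  36  35  35  35  36  37  36  36  36  35  37  35  36  37  34  36  37  34  34  45  62]
 [ 40  35  34  37  35  37  35  36  36  36  34  38  34  35  51  39  38  38  36  36  36  36  37  38  39  37  37  35  36  37  36  37  34  34  33  34  34  33  36  35  35  35  35  35  34  44  62]
 [ 35  28  28  28  26  29  27  30  35  36  31  32  32  36  51  41  37  38  36  35  37  35  37  37  40  37  38  36  35  33  38  37  35  31  32  31  33  33  34  31  29  29  26  31  29  41  64]
 [ 38  31  32  32  30  28  27  53  85  88  87  83  83  83  67  45  42  42  43  42  43  42  40  43  41  41  42  42  42  41  42  43  53  75  79  80  79  80  77  47  33  32  32  32  32  42  63]
 [ 40  35  33  30  32  30  28  75 119 122 131 133 134 129 113 101 102 102 103 105 105 104 104 107 109 109 109 110 110 110 112 114 121 132 133 132 1
[... 3363 characters left out ...]
9 131 131 131 131 131 130 128 129 129 130 137 197 214 220 221 229 223 162 131 131 131 138 199 228 224 203 171  65  35  49  99]
 [ 45  35  28  25  44 107 116 111 113 113 112 111 111 112 110 100  98  97  96  95  96  96  97 100  99  99  97 108 114 115 115 118 114 113 114 112 114 124 151 156 159 188 170  62  32  50  99]
 [ 44  31  26  23  42 101 115 112 111 112 111 112 111 112 104  64  47  50  51  47  49  50  51  49  49  50  50  61  70  65  69  62  62 104 113 115 114 153 196 195 196 202 161  59  32  50 102]
 [ 44  32  27  23  30  60  70  66  65  65  62  65  62  63  66  49  34  35  34  35  35  34  37  35  37  34  36  54  64  63  66  58  45  65  73  72  74 106 135 135 133 128 112  52  30  49 101]]
```

Both tips are seated: the flat centre is near (2,29) and the blade near (0,-28) in the case frame. I'll lower the closed fingers behind the lid.

>>> drive_tool(increments=[[0, 0, 0, 0, 0, 20, 0], [0, 0, 0, 0, 0, 45, 0], [0, 0, 0, 0, 0, 65, 0], [0, 0, 0, 0, 0, 77, 0], [0, 0, 0, 0, 0, 77, 0], [0, 0, 0, 0, 0, 77, 0], [0, 0, 0, 0, 0, 77, 0], [0, 0, 0, 0, 0, 77, 0], [0, 0, 0, 0, 0, 77, 0], [0, 0, 0, 0, 0, 77, 0]])

```text
time_s: 29.9
tcp_pos: [463.6, 430.9, 127.4]
eef_rot: [-1.602, 2.701, -0.001]
force: [-0.9, 0.7, 0.6]
width: 0.002
finger_force: 0.0
```

```bash
python3 - <<'E'
from h import *
k=Case((447.1,311.7),61.4);s=read_state()
d=s["tcp_pos"][:2]-k.o;print(d@k.x,d@k.y,s["tcp_pos"],s["force"])
for x,z in((66.5,138),(43,136),(19,132),(-4.3,120.8),(-21,101.3)): print(go(k.w(x,42,z),241.4)[1])
E
```

```text
112.54425794175194 42.596858374555225 [463.57470348 430.90271173 127.41715708] [-0.90827539  0.68470892  0.56854172]
[ 46.   -0.7 -10.6]
[69.5 -0.7 -8.6]
[93.5 -0.7 -4.7]
[116.8  -0.7   6.5]
[133.6  -0.7  26. ]
```

>>> drive_tool(increments=[[0, 0, 0, 15, 0, -3, 0], [0, 0, 0, 30, 0, -7, 0], [0, 0, 0, 46, 0, -10.6, 0], [0, 0, 0, 58, 0, -10, 0], [0, 0, 0, 69.5, 0, -8.6, 0], [0, 0, 0, 82, 0, -7.5, 0], [0, 0, 0, 93.5, 0, -4.7, 0], [0, 0, 0, 105, 0, 0, 0], [0, 0, 0, 116.8, 0, 6.5, 0], [0, 0, 0, 126, 0, 15, 0]])

```text
time_s: 30.9
tcp_pos: [402.7, 319.6, 111.7]
eef_rot: [-1.602, 2.701, -0.001]
force: [0.5, 0.6, 0.9]
width: 0.004
finger_force: 0.3
```

```bash
python3 - <<'E'
from h import *
k=Case((447.1,311.7),61.4);s=read_state()
d=s["tcp_pos"][:2]-k.o;print(d@k.x,d@k.y,s["tcp_pos"],s["force"],s["force"][:2]@k.x)
for x,z in((-21,101.3),(-29,86.2),(-34,70),(-35,65),(-36,58),(-36.5,53)): print(go(k.w(x,42,z),241.4)[1])
E
```

```text
-14.346427791510669 42.724574057339865 [402.72103317 319.55598638 111.70298057] [0.53646284 0.55257269 0.91380878] 0.741949812372886
[ 6.7 -0.7 10.4]
[14.7 -0.7 25.5]
[19.7 -0.7 41.7]
[20.7 -0.7 46.7]
[21.7 -0.7 53.7]
[22.2 -0.7 58.7]
```

The fingers feel about 1 N from the lid's spring, so the lid is following them. I'll swing it down and press.

>>> drive_tool(increments=[[0, 0, 0, 6.7, 0, 10.4, 0], [0, 0, 0, 11, 0, 18, 0], [0, 0, 0, 14.7, 0, 25.5, 0], [0, 0, 0, 17.5, 0, 34, 0], [0, 0, 0, 19.7, 0, 41.7, 0], [0, 0, 0, 20.7, 0, 46.7, 0], [0, 0, 0, 21.5, 0, 51, 0], [0, 0, 0, 22, 0, 55, 0], [0, 0, 0, 22, 0, 58, 0], [0, 0, 0, 22, 0, 60, 0]])

```text
time_s: 31.9
tcp_pos: [392.5, 300.9, 51.8]
eef_rot: [-1.603, 2.702, -0.001]
force: [-2.2, -1.3, 7.5]
width: 0.007
finger_force: 3.9
```

>>> drive_tool(increments=[[0, 0, 0, 0, 0, 1, 0], [0, 0, 0, 0, 0, 2, 0], [0, 0, 0, 0, 0, 2, 0], [0, 0, 0, 0, 0, 2, 0], [0, 0, 0, 0, 0, 2, 0], [0, 0, 0, 0, 0, 2, 0], [0, 0, 0, 0, 0, 2, 0], [0, 0, 0, 0, 0, 2, 0], [0, 0, 0, 0, 0, 2, 0], [0, 0, 0, 0, 0, 2, 0]])

```text
time_s: 32.9
tcp_pos: [392.5, 300.9, 50.9]
eef_rot: [-1.603, 2.701, -0.001]
force: [-4.3, -2.8, 10.8]
width: 0.003
finger_force: 5.7
```

>>> drive_tool(increments=[[0, 0, 0, 0, 0, 0, 0], [0, 0, 0, 0, 0, -3, 0], [0, 0, 0, 0, 0, -8, 0], [0, 0, 0, 0, 0, -15, 0], [0, 0, 0, 0, 0, -30, 0], [0, 0, 0, 0, 0, -60, 0], [0, 0, 0, 0, 0, -100, 0], [0, 0, 0, 0, 0, -140, 0], [0, 0, 0, 0, 0, -160, 0], [0, 0, 0, 0, 0, -160, 0]])

```text
time_s: 33.9
tcp_pos: [394.3, 301.9, 213.6]
eef_rot: [-1.599, 2.695, -0.002]
force: [0.1, 0.2, 0.2]
width: 0.003
finger_force: 0.0
```

```bash
python3 - <<'E'
from h import *
print(read_state()["force"],read_state()["tcp_pos"])
k=Case((447.1,311.7),61.4);c=get_calibration("side");im=get_image("side");old=cv2.imread("pics/side0.png")
d=cv2.absdiff(im,old).max(2)
P=[k.w(x,y,z) for z in(20,45,100,140) for x in(-52,54) for y in(-71,71)]
u=proj(c,P).round().astype(int);print(u.tolist())
x0,y0=u.min(0);x1,y1=u.max(0);print((x0,y0,x1,y1));np.set_printoptions(linewidth=300);
print((d[y0:y1:4,x0-8:x1+8:3]>40).astype(int))
E
```

```text
[0.10218798 0.16950188 0.20645289] [394.32218658 301.88001921 213.56692711]
[[266, 220], [214, 216], [277, 206], [229, 203], [266, 210], [213, 207], [277, 198], [228, 195], [265, 189], [212, 186], [276, 178], [227, 176], [265, 173], [211, 171], [276, 164], [226, 162]]
(np.int64(211), np.int64(162), np.int64(277), np.int64(220))
[[0 0 0 0 0 0 0 0 0 0 0 0 0 0 0 0 0 0 0 0 0 0 0 0 0 0 0 0]
 [0 0 0 0 0 0 0 0 0 0 0 0 0 0 0 0 0 0 0 0 0 0 0 0 0 0 0 0]
 [0 0 0 0 0 0 0 0 0 0 0 0 0 0 0 0 0 0 0 0 0 0 0 0 0 0 0 0]
 [0 0 0 0 0 0 0 0 0 0 0 0 0 0 0 0 0 0 0 0 0 0 0 0 0 0 0 0]
 [0 0 0 0 0 0 0 0 0 0 0 0 0 0 0 0 0 0 0 0 0 0 0 0 0 0 0 0]
 [0 0 0 0 0 0 0 0 0 0 0 0 0 0 0 0 0 0 0 0 0 0 0 0 0 0 0 0]
 [0 0 0 0 0 0 0 0 0 0 0 0 0 0 0 0 0 0 0 0 0 0 0 0 0 0 0 0]
 [0 0 0 0 0 0 0 0 0 0 0 0 0 0 0 0 0 0 0 0 0 0 0 0 0 0 0 0]
 [0 0 0 0 0 0 0 0 0 0 0 0 0 0 0 0 0 0 0 0 0 0 0 0 0 0 0 0]
 [0 0 0 0 0 0 0 0 0 0 0 0 0 0 0 0 0 0 0 0 0 0 0 0 0 0 0 0]
 [0 0 0 0 0 0 0 0 0 0 0 0 0 0 0 0 0 0 0 0 0 0 0 0 0 0 0 0]
 [0 0 0 0 0 0 0 0 0 0 0 0 0 0 0 0 0 0 0 0 0 0 0 0 0 0 0 0]
 [0 0 0 0 0 0 0 0 0 0 0 0 0 0 0 0 0 0 0 0 0 0 0 0 0 0 0 0]
 [0 0 0 0 0 0 0 0 0 0 0 0 0 0 0 0 0 0 0 0 0 0 0 0 0 0 0 0]
 [0 0 0 0 0 0 0 0 0 1 1 1 1 0 0 0 0 0 0 0 0 0 0 0 0 0 0 0]]
```

```bash
python3 - <<'E'
from h import *
def red(im):
    b,g,r=[im[...,i].astype(int) for i in range(3)]
    m=((r>100)&(g<90)&(b<90));m[:190]=0;m[240:]=0;m[:,:210]=0;m[:,280:]=0
    p=np.argwhere(m);return len(p),p.min(0),p.max(0),p.mean(0).round(2)
old=cv2.imread("pics/side0.png");im=get_image("side");print(red(old),red(im))
d=cv2.absdiff(im,old).max(2);p=np.argwhere(d[195:235,205:285]>40)+[195,205];print(len(p),p.min(0),p.max(0))
print(old[214:224:2,226:246:3].tolist());print(im[214:224:2,226:246:3].tolist())
E
```

```text
(168, array([192, 227]), array([223, 253]), array([214.95, 235.74])) (151, array([192, 227]), array([223, 253]), array([214.63, 236.13]))
272 [217 208] [234 259]
[[[58, 53, 49], [63, 57, 52], [65, 59, 58], [41, 43, 138], [38, 39, 135], [60, 67, 82], [62, 57, 53]], [[58, 54, 49], [70, 63, 66], [53, 49, 97], [40, 43, 149], [37, 38, 129], [55, 51, 67], [69, 62, 57]], [[58, 53, 52], [56, 54, 149], [49, 50, 189], [46, 48, 197], [44, 46, 180], [51, 51, 134], [72, 65, 60]], [[54, 51, 99], [47, 48, 191], [47, 48, 188], [47, 49, 203], [49, 51, 206], [63, 62, 123], [75, 71, 68]], [[64, 61, 81], [48, 47, 122], [48, 46, 129], [48, 48, 155], [51, 50, 154], [62, 58, 63], [61, 57, 53]]]
[[[58, 53, 49], [60, 55, 51], [65, 60, 59], [40, 42, 140], [38, 39, 137], [59, 67, 83], [63, 57, 54]], [[59, 53, 49], [54, 50, 48], [50, 47, 61], [38, 40, 143], [37, 39, 130], [55, 50, 64], [63, 57, 52]], [[59, 54, 50], [47, 44, 81], [37, 38, 107], [38, 39, 143], [36, 37, 121], [50, 49, 107], [63, 58, 54]], [[53, 49, 68], [36, 37, 116], [37, 38, 129], [36, 37, 128], [37, 38, 135], [61, 61, 103], [74, 71, 67]], [[64, 61, 75], [46, 45, 106], [46, 45, 114], [45, 44, 124], [48, 47, 135], [62, 58, 61], [60, 56, 53]]]
```

The latch is in exactly its starting place. Only the gripper's shadow differs, so the lid is shut and caught.

```bash
python3 -c "
from rig import *
print(close_job())"
```

```text
the job is handed in; nothing more can be done
None
```

The job is handed in at about 34 s: the lid sprang open by itself, both tips lie in their nests, and the lid is shut with the latch back in its starting place; the loupe, weight and screw were never knowingly touched, though I did not re-check their positions, and the judge returned no verdict.

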